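# Screwdrivers back in the shadow foam

## Task

Put the three screwdrivers away in the foam tray so that each lies fully seated in the slot cut for its own length, handle in the handle pocket: shortest in the short slot, middle one in the medium slot, longest in the long slot. Somebody has left the shortest one in the longest slot, so it has to come out to its own slot before the longest can go in. Leave the spanner that is already in its slot, the torch and the sanding block where they are.

Things in the scene. Friction and masses are not known exactly. Their poses are not given: they have to be found in the camera images.
- driver_yellow (a point): Screwdriver, yellow handle, 193 mm long, loose. Point: on its axis at mid length, 13.5 mm above what its handle lies on; y along the tool towards the handle butt. Round handle 27 mm thick from y = 3 to 96 mm; before that a thin steel blade clear of the surface. Starts in the long slot, handle to the robot.
- slot_short: Fixed foam module 78x300x34 mm, short cut-out, for the yellow screwdriver. Origin: centre of underside, 2 mm over the bench; y to its handle end (nearest robot). Pocket 34 wide, floor z 16, y 36 to 140; blade channel 16 wide to y -64. Finger trough across all modules y 59 to 107, floor z 12. Seated screwdriver: its point at (0, 38.5, 29.5) mm, y axes parallel. Modules lie in any order.
- driver_red (a point): Screwdriver, red handle, 223 mm long, loose. Point: on its axis at mid length, 13.5 mm above what its handle lies on; y along the tool towards the handle butt. Round handle 27 mm thick from y = 8 to 111 mm; before that a thin steel blade clear of the surface. Starts on the bench left of the tray, handle roughly to the robot.
- slot_medium: Fixed foam module 78x300x34 mm, medium cut-out, for the red screwdriver. Origin: centre of underside, 2 mm over the bench; y to its handle end (nearest robot). Pocket 34 wide, floor z 16, y 26 to 140; blade channel 16 wide to y -94. Finger trough across all modules y 59 to 107, floor z 12. Seated screwdriver: its point at (0, 23.5, 29.5) mm, y axes parallel. Modules lie in any order.
- driver_black (a point): Screwdriver, black handle, 263 mm long, loose. Point: on its axis at mid length, 13.5 mm above what its handle lies on; y along the tool towards the handle butt. Round handle 27 mm thick from y = 18 to 131 mm; before that a thin steel blade clear of the surface. Starts on the bench left of the tray, handle roughly to the robot.
- slot_long: Fixed foam module 78x300x34 mm, long cut-out, for the black screwdriver. Origin: centre of underside, 2 mm over the bench; y to its handle end (nearest robot). Pocket 34 wide, floor z 16, y 16 to 140; blade channel 16 wide to y -134. Finger trough across all modules y 59 to 107, floor z 12. Seated screwdriver: its point at (0, 3.5, 29.5) mm, y axes parallel. Modules lie in any order.
- spanner_17: combination spanner, 236 x 36 x 8 mm, loose, already home in the shallow slot of the fourth foam module at the tray's right edge (72 mm wide, its top 36 mm above the bench). Stays where it is. Origin: centre of its underside
- torch: small black torch, 38 x 126 x 38 mm, loose on the bench to the left of the work. Stays where it is. Origin: centre of its underside
- sanding_block: red-brown sanding block, 64 x 96 x 24 mm, loose on the bench behind the screwdrivers. Stays where it is. Origin: centre of its underside

How it is judged:
By the outcome, as a careful person would: the job done as asked, in the order asked, and still so for the second after the job is handed in, with the robot touching nothing.
It also fails if it takes over 83 s, if anything falls off the work surface, if the arm or the gripper's body presses on something with over 40 N, if the wrist force passes 120 N, or if a joint passes its speed limit or range.

## Robot

A 6-joint arm with a two-finger parallel gripper is mounted at the origin on a cart in front of the work surface, level with it; the furniture and walls round the work are solid. World frame = base frame: x ahead of the robot, y to its left, z up, the work surface at z = 0. Lengths are in mm, angles in rad, forces in N, time in s.
With the tool pointing down it reaches from about 400 to 825 mm from the base axis. Payload 7 kg.
Tool frame: the origin (TCP) lies at the very end of the fingers, on their centre line; the grasp point (between the pads) lies 19 mm behind it; z points along the fingers, y is the line along which they close (so a half turn about z gives the same grasp; the last joint's range is limited). The gripper opens to 88 mm and grips with 3 to 60 N. Pads are 19 mm wide; open, the fingers measure 130 mm over their backs; the gripper's body (78 mm by 193 mm) begins 47 mm behind the grasp point.
Start: joints at [-0.885, 0.359, 0.012, 0, -1.224, -0.288], TCP at [261.461, -622.281, 226.561] pointing down, gripper open.
Joint ranges: [-3.07, 3.07], [-1.43, 2.12], [-1.02, 1.25], [-3.03, 1.67], [-3.05, -0], [-3.03, 3.03]. Speed limits (rad/s): [2.39, 2.39, 3.01, 3.14, 3.14, 3.14].

## Interface

Orientations are given as a unit quaternion [x, y, z, w].
In Python, from plant import bot gives the robot as it stands. Calls block until the motion is done:
- bot.move_ptp(position, orientation): joint-space move of the TCP to a pose.
- bot.line_to(position, velocity=150, ori=None): straight line of the TCP; ori=None keeps the orientation; velocity is the mean speed in mm/s.
- bot.move_joints(angles): joint-space move.
- bot.move_gripper(opening, force=None): finger opening in mm; force is the grip in N (None keeps the last); returns when the fingers have stopped.
- bot.pause(seconds).
- bot.solve_ik(position, orientation): joint angles nearest the present ones, or None.
- bot.read_state(): the state.
- bot.camera(name): name is "scene" or "top" or "wrist"; returns the picture (384x512x3 uint8, red, green, blue); there is no depth.
- bot.get_calibration(name): a dict with "fx", "fy", "cx", "cy" (pixels), "view" (4x4, takes a point from world to camera coordinates); the wrist camera has in their place "T_tool_cam" (4x4, takes a point from camera to tool coordinates, whose origin is the TCP and whose axes are the flange's). Camera axes: x right, y up, looking along -z (the intrinsics and any distortion apply to the point x, -y, -z); pixel columns grow to the right and rows downward; lengths in mm; the calibration is good to about 2 mm. A picture is of the moment at which its call begins: read the wrist's pose just before it. get_calibration takes no time and is no camera call.
A pose or a line that the arm cannot do raises bot.Unreachable and nothing moves.
- bot.close_job(): hands the job in; it is judged then, once.
The state is a dict: "t": time; "joint_pos": joint angles; "qvel": joint speeds; "tau": joint torques, N m; "tcp_pos": TCP position; "eef_rot": TCP orientation; "contact_force": force on the tool from outside, world axes, zero at the start; "moment": the same for the moment, N m; "width": finger opening in mm; "finger_force": force on a finger pad.
Only numpy, scipy, OpenCV 4.12 (cv2) and the standard library are available. Lean on these libraries where they do the work, as an engineer would, in place of code of your own. Each camera call takes 0.05 s, during which the arm holds its last target. There are 200 camera calls.

## Working session

There is one attempt and no reset: what is moved stays moved. The work goes in short steps, each a Python script; the robot and the scene stay as the last script left them, time stands still between calls to the robot, and variables do not carry over. Pictures are saved under pics/ and viewed, at most 14 in all, crops included, and the job is handed in when it is done.

```bash
mkdir -p pics; ls
python3 - <<'E'
from plant import bot
import cv2
for n in ("top","scene"):
    im=bot.camera(n); cv2.imwrite(f"pics/{n}0.png",cv2.resize(im[:,:,::-1],(800,600),interpolation=cv2.INTER_CUBIC))
    print(bot.get_calibration(n))
print(bot.get_calibration("wrist"))
s=bot.read_state();print(s)
E
```

```text
pics
{'fx': 358.85117038936136, 'fy': 358.85117038936136, 'cx': 257.6599583309009, 'cy': 192.46957652730896, 'view': array([[ 2.21416121e-02, -9.99661578e-01,  1.36556839e-02,
         5.51175722e+01],
       [ 9.85324471e-01,  2.41323393e-02,  1.68977268e-01,
        -5.89434973e+02],
       [-1.69249626e-01,  9.71385038e-03,  9.85525345e-01,
        -9.88398471e+02],
       [ 0.00000000e+00,  0.00000000e+00,  0.00000000e+00,
         1.00000000e+00]])}
{'fx': 385.4616853133783, 'fy': 385.4616853133783, 'cx': 257.02685859053855, 'cy': 192.099396232991, 'view': array([[-5.93722779e-01, -8.04620828e-01, -8.86485977e-03,
         4.31243834e+02],
       [ 5.08101230e-01, -3.83420686e-01,  7.71246859e-01,
        -3.18915156e+02],
       [-6.23960257e-01,  4.53402582e-01,  6.36474427e-01,
        -9.39549132e+02],
       [ 0.00000000e+00,  0.00000000e+00,  0.00000000e+00,
         1.00000000e+00]])}
{'fx': 306.830926436125, 'fy': 306.830926436125, 'cx': 256.08931702506715, 'cy': 192.89913010436493, 'T_tool_cam': array([[ 4.39710703e-04,  9.53436332e-01,  3.01594044e-01,
         8.09739
[... 284 characters left out ...]
_pos': array([-8.84883655e-01,  3.59344184e-01,  1.11408984e-02, -2.95620170e-04,
       -1.22410174e+00, -2.88128783e-01]), 'qvel': array([ 8.86594653e-04, -1.10075540e-03,  1.06780444e-03,  1.92897421e-05,
       -8.43330749e-04, -4.88763651e-04]), 'tau': array([-3.94386749e-03, -5.84162951e+01,  2.93747771e+01,  7.01545537e+00,
        1.01248693e-02, -7.91937191e-05]), 'tcp_pos': array([ 261.29508716, -621.89539023,  225.69583088]), 'eef_rot': array([-1.97533845e-01,  9.80295767e-01,  7.31682828e-04, -2.30212986e-04]), 'contact_force': array([-0.55996516, -0.48297864,  0.26983244]), 'moment': array([-0.02235901, -0.0531366 , -0.00695989]), 'finger_force': 0.0, 'width': 87.73037882843816}
```

View pics/top0.png

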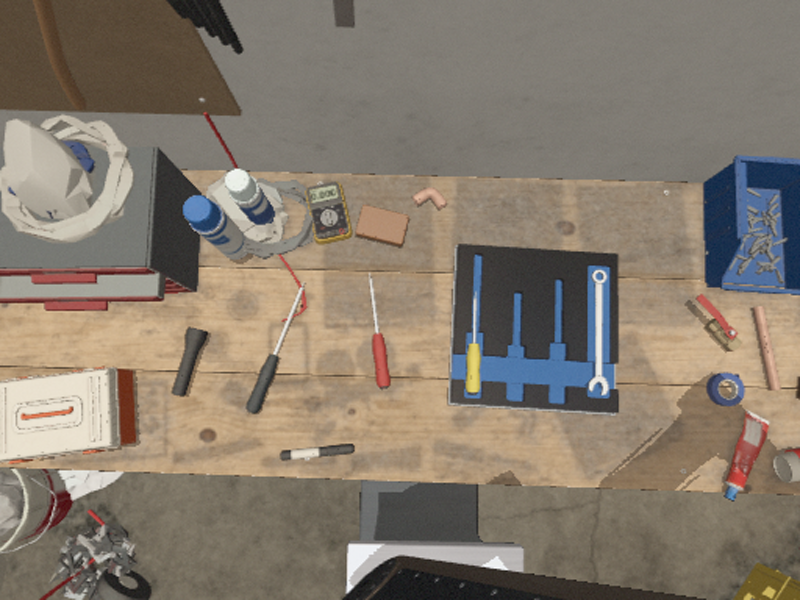

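View pics/scene0.png

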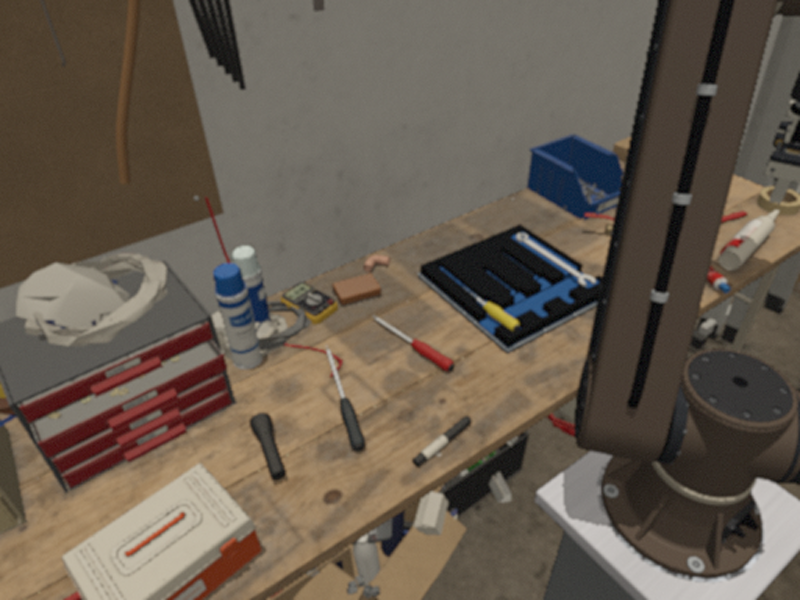

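The top view (800 px scale) shows these positions:

| Item | Pixel position(s) |
|---|---|
| Black driver | tip (303,284), butt (255,408) |
| Red driver | tip (370,273), butt (383,387) |
| Yellow driver | in the leftmost, long slot: handle (474,345) to (473,392) |
| Short slot | x≈515 |
| Medium slot | x≈557 |
| Spanner | x≈598 |

Next I compute coarse world positions and take closer looks with the wrist camera.

```bash
cat > h.py <<'E'
from plant import bot
import numpy as np, cv2
from scipy.spatial.transform import Rotation as R
def q(a): return (R.from_euler('z',a)*R.from_quat([0,1,0,0])).as_quat()
def cam(name,st=None):
    c=bot.get_calibration(name)
    if name=="wrist":
        T=np.eye(4);T[:3,:3]=R.from_quat(st["eef_rot"]).as_matrix();T[:3,3]=st["tcp_pos"]
        W=T@c["T_tool_cam"]
    else: W=np.linalg.inv(c["view"])
    return c,W
def back(px,z,c,W):
    px=np.atleast_2d(px).astype(float); z=np.broadcast_to(z,len(px))
    d=np.c_[(px[:,0]-c["cx"])/c["fx"],-(px[:,1]-c["cy"])/c["fy"],-np.ones(len(px))]@W[:3,:3].T
    o=W[:3,3]; return o+d*((z-o[2])/d[:,2])[:,None]
def big(px,s=1.5625): return (np.atleast_2d(px)+.5)/s-.5
def snap(name):
    st=bot.read_state(); im=bot.camera("wrist")
    cv2.imwrite(f"pics/{name}.png",cv2.resize(im[:,:,::-1],(800,600),interpolation=cv2.INTER_CUBIC))
    np.savez(f"pics/{name}.npz",tcp_pos=st["tcp_pos"],eef_rot=st["eef_rot"])
def wback(name,px,z):
    return back(big(px),z,*cam("wrist",np.load(f"pics/{name}.npz")))
E
python3 - <<'E'
from h import *
np.set_printoptions(precision=1,suppress=True)
C=cam("top")
print(back(big([[303,284],[255,408],[370,273],[383,387]]),13.5,*C))
print(back(big([[473,345],[474,392]]),38,*C))
t=back(big([[457,245],[617,254],[617,412],[449,404]]),36,*C);print(t)
print(back(big([[190,360],[383,225]]),20,*C))
m=t.mean(0)
bot.move_ptp([480,m[1],260],q(0));snap("w1")
bot.move_ptp([480,250,260],q(0));snap("w2")
print(bot.read_state()["t"])
E
```

```text
[[622.7 261.2  13.5]
 [386.8 337.5  13.5]
 [647.6 133.2  13.5]
 [430.5 102.   13.5]]
[[510.6 -62.9  38. ]
 [424.7 -64.8  38. ]]
[[ 701.5  -32.3   36. ]
 [ 691.7 -339.1   36. ]
 [ 394.6 -326.4   36. ]
 [ 402.2  -19.5   36. ]]
[[472.  462.4  20. ]
 [742.5 110.6  20. ]]
3.5833
```

View pics/w1.png

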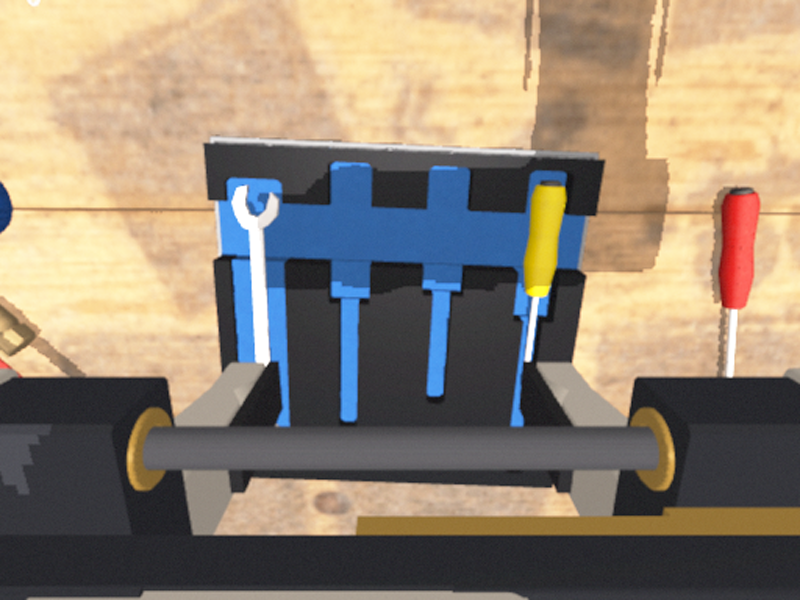

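View pics/w2.png

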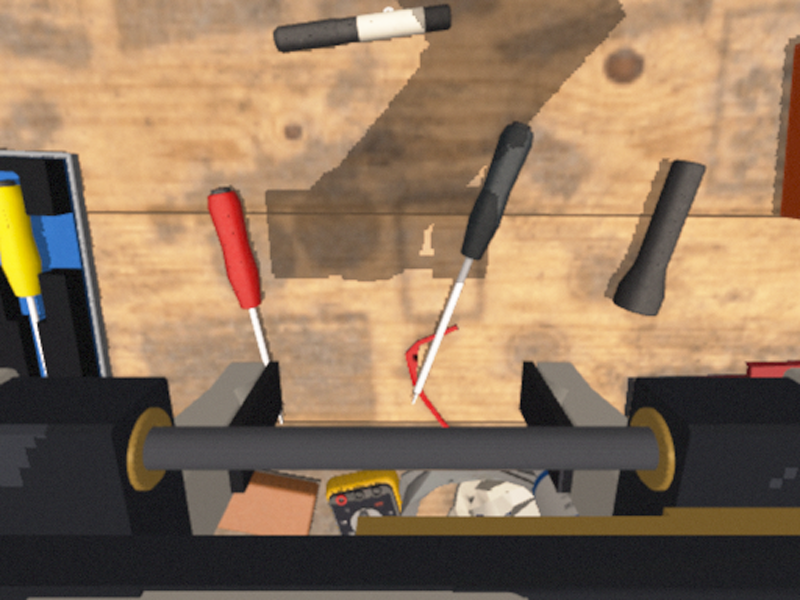

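w1, with image up towards the robot, shows the slots left to right as spanner, medium (pocket x 331–370, channel end (349,420)), short (430–470, channel end (435,396)) and long with the yellow driver. The yellow axis runs (548,185)→(538,292). w2 shows the red handle (220,190)→(250,305) and blade to about (266,360), and the black handle (518,125)→(475,257) with the tip at (416,402).

Run:
```python
from h import *
np.set_printoptions(precision=1,suppress=True)
def P(t,n,px,z): print(t);print(wback(n,px,z)[:,:2])
P("near corners","w1",[[206,144],[604,159]],36)
P("near trough edge L,R mid","w1",[[331,206],[470,211]],36)
P("pocket near end med, short, long(edges)","w1",[[331,163],[370,165],[430,167],[470,169],[529,171],[567,173]],36)
P("chan med: z27","w1",[[349,300],[349,420],[440.5,292],[435,396]],27)
P("yellow ","w1",[[550,185],[538,292]],31.5)
P("yellow blade","w1",[[537,300],[529,358]],31.5)
P("red butt, handle end, blade","w2",[[221,190],[250,305],[266,360]],13.5)
P("black butt, handle end, tip","w2",[[518,125],[475,257],[416,402]],13.5)
```

```text
near corners
[[ 394.8 -327.6]
 [ 405.7  -24.4]]
near trough edge L,R mid
[[ 441.2 -234.8]
 [ 445.1 -125.1]]
pocket near end med, short, long(edges)
[[ 408.6 -233.4]
 [ 410.1 -203.5]
 [ 411.6 -157.4]
 [ 413.1 -126.5]
 [ 414.6  -81. ]
 [ 416.   -51.6]]
chan med: z27
[[ 521.6 -224.1]
 [ 638.5 -227.9]
 [ 514.4 -146. ]
 [ 613.5 -148.5]]
yellow 
[[425.4 -62.5]
 [513.1 -64.3]]
yellow blade
[[520.1 -64.6]
 [573.6 -67. ]]
red butt, handle end, blade
[[430.9 100.6]
 [530.8 115.1]
 [584.2 124.8]]
black butt, handle end, tip
[[380.6 342.3]
 [487.4 313.1]
 [627.7 263.6]]
```

Run:
```python
from h import *
np.set_printoptions(precision=1,suppress=True)
a=-0.034
bot.move_gripper(60,25)
bot.move_ptp([473,-64,130],q(a))
bot.line_to([473,-64,18],120)
s=bot.read_state();print(s["tcp_pos"],s["contact_force"])
bot.move_gripper(20,25)
s=bot.read_state();print(s["width"],s["finger_force"],s["tcp_pos"],s["contact_force"])
bot.line_to([473,-64,85],100)
bot.move_ptp([471,-141,85],q(a))
s=bot.read_state();print(s["width"],s["finger_force"],s["tcp_pos"],s["contact_force"],s["t"])
snap("w3")
```

```text
[473.5 -63.8  18.5] [ 0.7 -0.1  0. ]
25.816091408748793 24.99961283057928 [473.1 -64.   18.1] [-0.7 -0.3  1.6]
25.98320194115008 24.999215360730886 [ 470.2 -142.    84. ] [-0.5  0.3 -1.2] 8.525
```

View pics/w3.png

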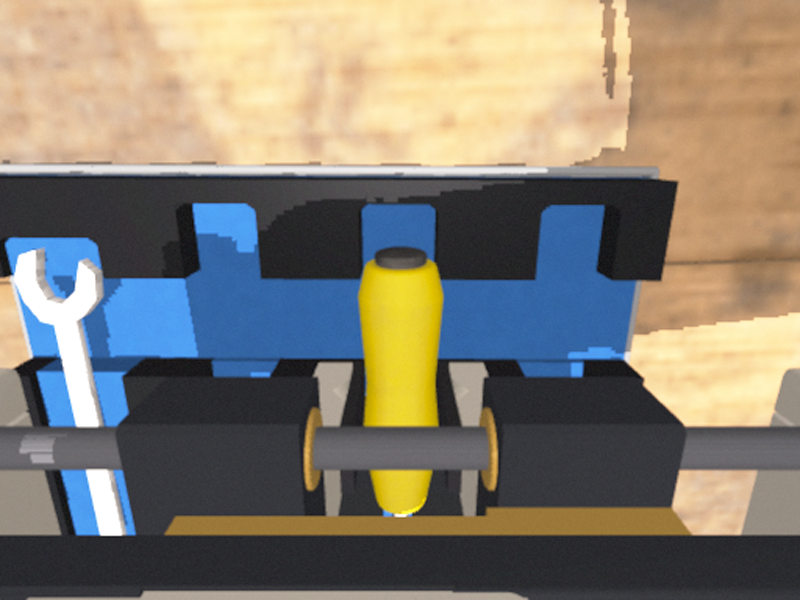

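w3 shows the held yellow driver, with its butt at (401,256), above the short pocket. The pocket's near end spans (362–436, 205), and the medium pocket's rim is at 191–257.

Run:
```python
from h import *
np.set_printoptions(precision=1,suppress=True)
print(wback("w3",[[362,206],[436,206],[362,278],[436,279],[400,206]],36)[:,:2],"pocket")
print(wback("w3",[[362,206],[436,206]],18)[:,:2],"floor")
print(wback("w3",[[401,258],[401,500]],[98,98])[:,:2],"axis at 98")
print(wback("w3",[[401,256]],[108])[:,:2],"butt top")
# near-end corners: other pockets at rim: medium left rim, long right rim; outer corner
print(wback("w3",[[191,204],[613,206],[677,181],[191,278],[600,279],[661,280]],36)[:,:2])
print(np.load("pics/w3.npz")["tcp_pos"])
```

```text
[[ 411.4 -156.4]
 [ 412.5 -124.9]
 [ 443.  -158.3]
 [ 444.6 -125.3]
 [ 412.  -140.2]] pocket
[[ 413.3 -157.9]
 [ 414.5 -123.7]] floor
[[ 421.1 -140.1]
 [ 510.9 -143.3]] axis at 98
[[ 418.3 -140. ]] butt top
[[ 408.  -229. ]
 [ 415.2  -49.6]
 [ 405.8  -23.8]
 [ 440.3 -234.5]
 [ 447.3  -52.3]
 [ 448.7  -25.1]]
[ 470.2 -142.    84. ]
```

Run:
```python
from h import *
np.set_printoptions(precision=1,suppress=True)
a=-0.034;p=[465.8,-142.5]
def pr():
    s=bot.read_state();print(s["t"],s["tcp_pos"],s["contact_force"],s["width"])
bot.line_to(p+[85],80,q(a)); bot.line_to(p+[45],80); bot.pause(.15);pr()
bot.line_to(p+[28],50);pr()
bot.line_to(p+[18.8],30);pr()
bot.move_gripper(50);pr()
bot.line_to(p+[110],150)
bot.move_ptp([440,-142,170],q(a));bot.pause(.2);snap("w4");pr()
```

```text
9.625 [ 466.3 -142.5   45.5] [ 0.2 -0.  -1.2] 25.67367926788067
10.1167 [ 465.5 -142.6   27.6] [ 0.8 -0.  -0.3] 25.70887386697505
10.575 [ 465.6 -142.5   18.6] [ 0.2  0.5 -0.3] 26.012487741463648
11.225 [ 465.8 -142.5   18.8] [ 0.2 -0.1  0.2] 50.04997731642126
12.6 [ 439.5 -142.   168.7] [ 0.  -1.  -0.5] 49.80024513952604
```

View pics/w4.png

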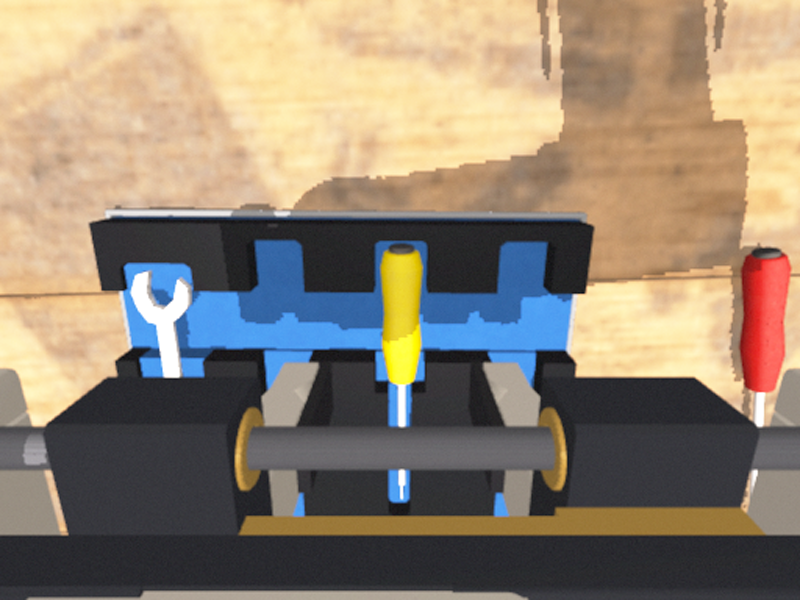

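w4 shows the yellow driver seated and centred in the short slot, its butt at (401,250) and blade in the channel. Next is red.

```bash
cat >> h.py <<'E'
def pr():
    s=bot.read_state();print(round(s["t"],2),s["tcp_pos"].round(1),s["contact_force"].round(1),round(s["width"],1))
def pick(p,a,z=4):
    p=list(p); bot.move_ptp(p+[120],q(a)); bot.line_to(p+[z],100);pr()
    bot.move_gripper(18,25);pr(); bot.line_to(p+[95],120)
E
python3 - <<'E'
from h import *
bot.move_gripper(60)
pick([482.4,108.2],0.147)
bot.move_ptp([469,-220.7,85],q(-.034)); bot.pause(.3);pr();snap("w5")
E
```

```text
15.38 [482.8 108.4   4.5] [-0.5 -0.6 -0.1] 60.0
16.03 [482.4 108.3   4.1] [-0.2  0.7  1.8] 26.0
18.49 [ 469.4 -220.    85.1] [ 0.1 -0.4 -0.8] 26.0
```

View pics/w5.png

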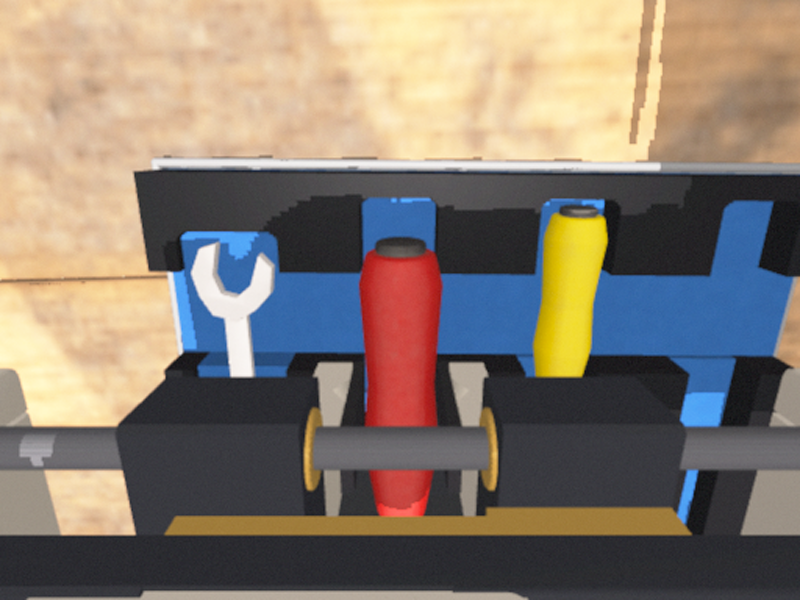

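w5 shows red held with its butt at (400,248), centred over the medium pocket (rim 363–435 at row 200, trough edge at row 273).

Run:
```python
from h import *
np.set_printoptions(precision=1,suppress=True)
r=wback("w5",[[363,200],[435,200],[363,273],[435,273]],36)[:,:2]; print(r)
b=wback("w5",[[400,248]],94.5)[0,:2]; t=np.load("pics/w5.npz")["tcp_pos"]; print(b,t)
d=t[0]-b[0]                       # butt to tcp
ox=(r[:2,0].mean()+140+r[2:,0].mean()+107)/2
yp=np.mean(r[:,1]); xp=np.mean(r[:,0])
x=ox-135+d; y=yp-.034*(x-xp); print("butt-tcp",d,"origin x",ox,"target",x,y)
```

```text
[[ 408.4 -234.1]
 [ 409.4 -203.4]
 [ 440.4 -235.8]
 [ 441.4 -203.7]]
[ 418.  -218.5] [ 469.4 -220.    85.1]
butt-tcp 51.342127157881805 origin x 548.3689688284178 target 464.7110959862996 -220.60105726296052
```

```bash
cat >> h.py <<'E'
def place(p,z,a=-.034):
    p=list(p); bot.line_to(p+[85],80,q(a)); bot.line_to(p+[45],80); bot.pause(.15);pr()
    bot.line_to(p+[z+8],50);pr(); bot.line_to(p+[z],30);pr()
    bot.move_gripper(50);pr(); bot.line_to(p+[110],150)
E
python3 - <<'E'
from h import *
place([464.7,-220.6],22.5)
bot.move_ptp([440,-220,170],q(-.034));bot.pause(.2);snap("w6")
E
```

```text
19.59 [ 465.2 -220.7   45.5] [-0.4  0.3 -1.6] 26.3
20.03 [ 464.4 -220.6   30. ] [ 0.1 -1.  -0.2] 25.9
20.45 [ 464.5 -220.6   22.3] [-0.6 -0.3 -1.2] 26.2
21.1 [ 464.7 -220.6   22.5] [ 0.2  0.2 -0.1] 49.6
```

View pics/w6.png

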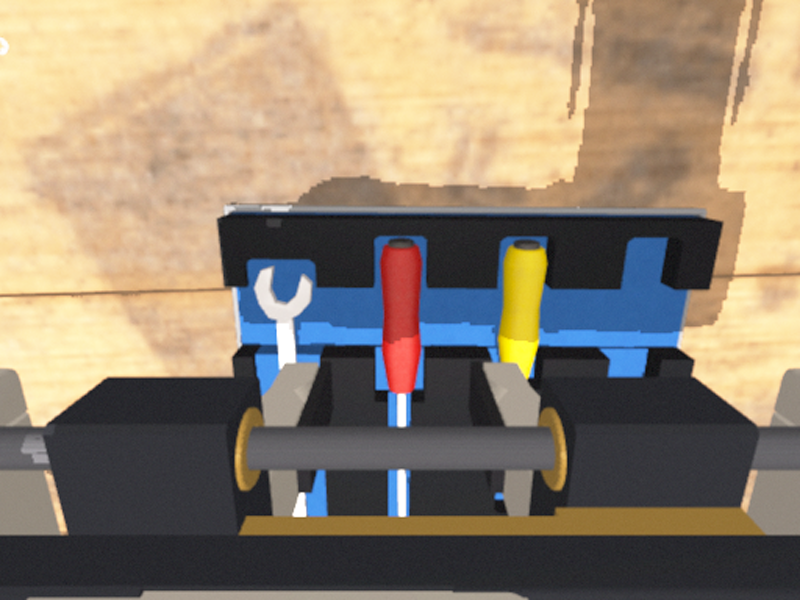

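w6 shows red seated and centred, its butt at (400,245), with yellow and the spanner undisturbed. Next is black.

Run:
```python
from h import *
bot.move_gripper(70)
pick([434.5,325.5],-0.30)
bot.move_ptp([470,-64.5,85],q(-.034)); bot.pause(.3);pr();snap("w7")
```

```text
26.33 [434.8 325.8   4.6] [ 0.5  0.8 -0.5] 69.9
27.12 [434.5 325.6   4. ] [-0.4  0.3 -0.1] 25.6
29.78 [470.2 -63.9  85. ] [-0.5  0.  -0.3] 26.2
```

View pics/w7.png

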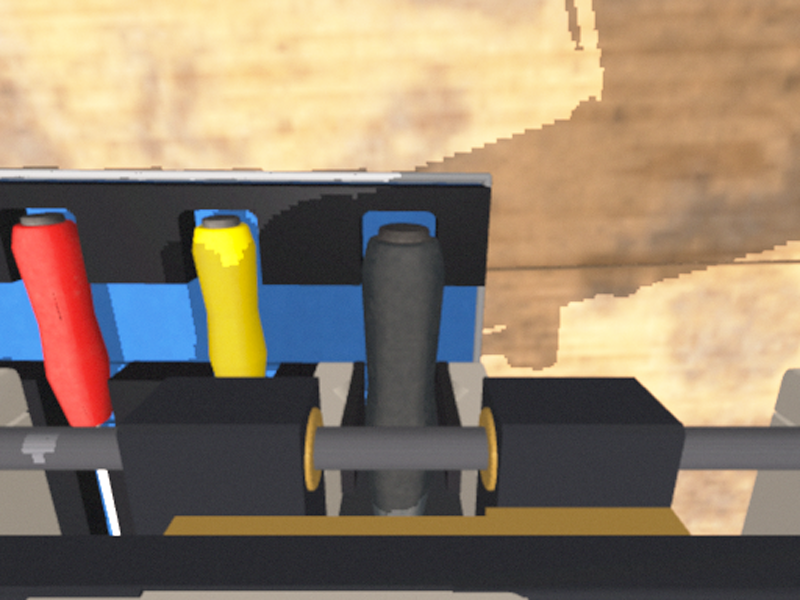

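w7 shows black held with its butt at (404,234), over the long pocket (rim 363–435 at row 212, trough edge at row 284).

Run:
```python
from h import *
np.set_printoptions(precision=1,suppress=True)
r=wback("w7",[[363,212],[435,212],[363,284],[435,284]],36)[:,:2]; print(r)
b=wback("w7",[[404,234]],94.5)[0,:2]; t=np.load("pics/w7.npz")["tcp_pos"]; print(b,t)
d=t[0]-b[0]
ox=(r[:2,0].mean()+140+r[2:,0].mean()+107)/2
yp=np.mean(r[:,1]); xp=np.mean(r[:,0])
x=ox-135+d; y=yp-.034*(x-xp); print("butt-tcp",d,"origin x",ox,"target",x,y)
y=(y+(-67.4+.034*(553.9-x)))/2; print(x,y)
if abs(x-470)<12 and abs(y+64.5)<2.5:
    place([x,y],22.5)
    bot.move_ptp([440,-75,190],q(-.034));bot.pause(.2);snap("w8")
```

```text
[[414.2 -78.3]
 [415.2 -47.4]
 [446.2 -80.1]
 [447.3 -47.7]]
[414.4 -61. ] [470.2 -63.9  85. ]
butt-tcp 55.74886132424729 origin x 554.2308887452908 target 474.9797500695381 -64.87469890485916
474.9797500695381 -64.79570520361173
30.88 [475.4 -64.7  45.5] [-1.3  0.4 -0.8] 25.6
31.32 [474.7 -64.9  30.1] [ 0.4  0.1 -0.5] 26.1
31.74 [474.8 -64.8  22.3] [-1.1 -0.5 -0. ] 25.8
32.39 [475.1 -64.8  22.6] [ 0.4 -0.1  0. ] 50.1
```

View pics/w8.png

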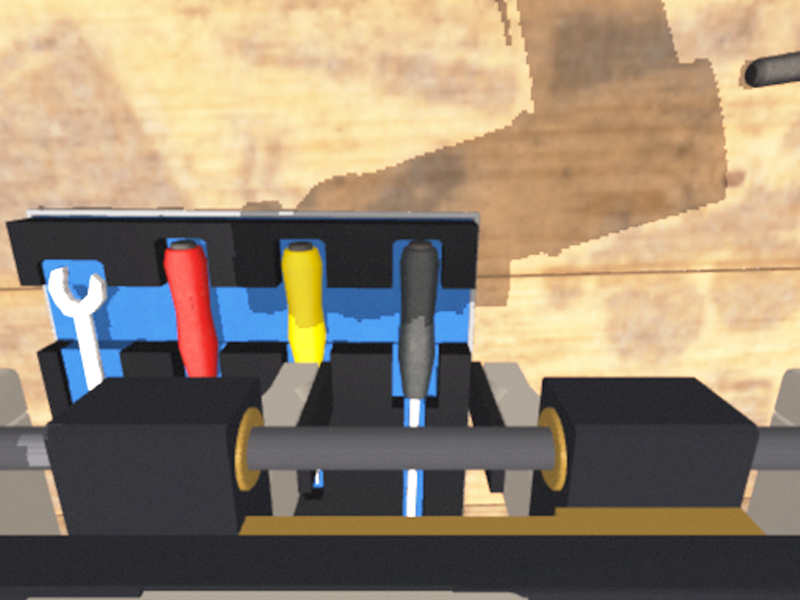

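w8 shows black in the long slot, its butt at (418,245) and blade in the channel. I'll clear the arm and check the whole tray once from the top camera.

Run:
```python
from h import *
bot.move_joints([-0.885,.359,.012,0,-1.224,-.288])
im=bot.camera("top"); cv2.imwrite("pics/top1.png",cv2.resize(im[140:280,90:410,::-1],(800,350),interpolation=cv2.INTER_CUBIC));pr()
```

```text
35.94 [ 262.4 -621.8  226.5] [ 0.2 -0.7  0.2] 50.1
```

View pics/top1.png

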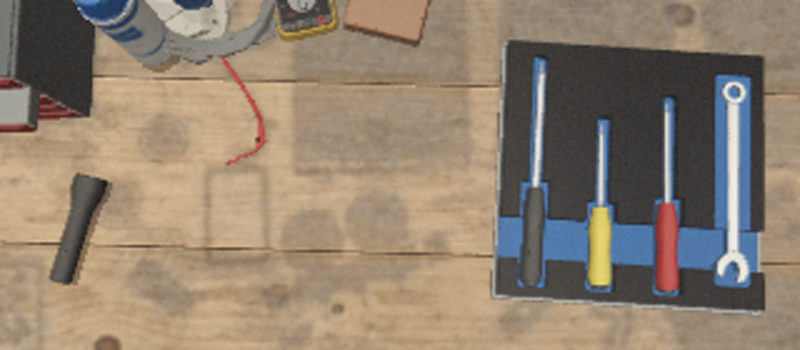

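The top view shows all three drivers lying in their slots, with blades in the channels. The torch, sanding block and spanner have not moved.

```bash
python3 -c "
from plant import bot
print(bot.close_job())"
```

```text
the job is handed in; nothing more can be done
None
```

The job is handed in at about 36 s: yellow is in the short slot, red in the medium and black in the long, all looking fully seated in the final pictures, and the spanner, torch and sanding block were not disturbed.

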